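# Line up the reagent jars by height

### The job

Line the four amber jars up by height on the metal strip, one standing upright in the middle of each black rubber disc: the tallest next to the dark steel end block, then each next shorter one, and the shortest at the far end. They are glass: set each one down gently, never drop it or tip it over, and do not shift the test-tube rack.

Things in the scene. Friction and masses are not known exactly. Their poses are not given: they have to be found in the camera images.
- jar_1_center (a point): the smallest of four amber glass jars with black screw caps and a white paper band: 34 mm diameter, 56 mm tall, about 60 g. The straight glass body goes up to 38 mm, then shoulder and a cap of 27 mm diameter. The point is on its axis half-way up (28 mm above its underside); its z axis points out of the cap. Starts upright on the bench.
- jar_2_center (a point): the second smallest of four amber glass jars with black screw caps and a white paper band: 40 mm diameter, 72 mm tall, about 90 g. The straight glass body goes up to 49 mm, then shoulder and a cap of 32 mm diameter. The point is on its axis half-way up (36 mm above its underside); its z axis points out of the cap. Starts upright on the bench.
- jar_3_center (a point): the second largest of four amber glass jars with black screw caps and a white paper band: 46 mm diameter, 88 mm tall, about 130 g. The straight glass body goes up to 60 mm, then shoulder and a cap of 37 mm diameter. The point is on its axis half-way up (44 mm above its underside); its z axis points out of the cap. Starts upright on the bench.
- jar_4_center (a point): the largest of four amber glass jars with black screw caps and a white paper band: 52 mm diameter, 104 mm tall, about 180 g. The straight glass body goes up to 71 mm, then shoulder and a cap of 42 mm diameter. The point is on its axis half-way up (52 mm above its underside); its z axis points out of the cap. Starts upright on the bench.
- place_a: one of four identical black rubber discs, 64 mm diameter, 3 mm thick, the places of the row, fixed on a flat aluminium strip (420 x 80 x 6 mm) 80 mm apart centre to centre in a straight line. Which letter lies where along the row varies. Origin: centre of its underside, which is 6 mm above the bench, so jars stand 9 mm above the bench. Its y axis runs along the row, its x axis across it.
- place_b: one of four identical black rubber discs, 64 mm diameter, 3 mm thick, the places of the row, fixed on a flat aluminium strip (420 x 80 x 6 mm) 80 mm apart centre to centre in a straight line. Which letter lies where along the row varies. Origin: centre of its underside, which is 6 mm above the bench, so jars stand 9 mm above the bench. Its y axis runs along the row, its x axis across it.
- place_c: one of four identical black rubber discs, 64 mm diameter, 3 mm thick, the places of the row, fixed on a flat aluminium strip (420 x 80 x 6 mm) 80 mm apart centre to centre in a straight line. Which letter lies where along the row varies. Origin: centre of its underside, which is 6 mm above the bench, so jars stand 9 mm above the bench. Its y axis runs along the row, its x axis across it.
- place_d: one of four identical black rubber discs, 64 mm diameter, 3 mm thick, the places of the row, fixed on a flat aluminium strip (420 x 80 x 6 mm) 80 mm apart centre to centre in a straight line. Which letter lies where along the row varies. Origin: centre of its underside, which is 6 mm above the bench, so jars stand 9 mm above the bench. Its y axis runs along the row, its x axis across it.
- end_stop: dark steel end block, 14 mm thick along the row, 76 mm wide across it, 50 mm tall, standing at one end of the strip (either end), in line with the discs, 75 mm from the centre of the nearest disc. The other end has only a 4 mm lip. Origin: centre of its underside, 6 mm above the bench.
- tube_rack: wire rack full of capped test tubes, 76 x 124 mm on plan (x by y), 134 mm tall, about 0.7 kg, loose, to be left where it stands on the bench to one side of the jars. Origin: centre of its underside. (A stack of culture dishes 90 mm wide and 75 mm high and a small white timer lie on the other side, y above 0.3.)

How it is judged:
At the end, for the whole second after the job is handed in: Each jar stands upright (within 0.12 rad) and at rest on its own disc, its axis within 12 mm of the centre of the disc, in order of height with the tallest on the disc nearest the end block; all are released, and the tube rack is within 15 mm of where it was ((horizontal distance between jar_1_center and place_a below 0.012 m or horizontal distance between jar_1_center and place_b below 0.012 m or horizontal distance between jar_1_center and place_c below 0.012 m or horizontal distance between jar_1_center and place_d below 0.012 m) and horizontal distance between jar_1_center and end_stop between 0.29 and 0.34 m and height (world z) of jar_1_center between 0.032 and 0.042 m and angle between each of jar_1_center, jar_2_center, jar_3_center, jar_4_center's own z axis and vertical below 0.12 rad and linear speed of each of jar_1, jar_2, jar_3, jar_4 below 0.02 m/s and angular speed of each of jar_1, jar_2, jar_3, jar_4 below 0.2 rad/s and contact force between the fingers and jar_1 below 0.05 N and (horizontal distance between jar_2_center and place_a below 0.012 m or horizontal distance between jar_2_center and place_b below 0.012 m or horizontal distance between jar_2_center and place_c below 0.012 m or horizontal distance between jar_2_center and place_d below 0.012 m) and horizontal distance between jar_2_center and end_stop between 0.21 and 0.26 m and height (world z) of jar_2_center between 0.04 and 0.05 m and contact force between the fingers and jar_2 below 0.05 N and (horizontal distance between jar_3_center and place_a below 0.012 m or horizontal distance between jar_3_center and place_b below 0.012 m or horizontal distance between jar_3_center and place_c below 0.012 m or horizontal distance between jar_3_center and place_d below 0.012 m) and horizontal distance between jar_3_center and end_stop between 0.13 and 0.18 m and height (world z) of jar_3_center between 0.048 and 0.058 m and contact force between the fingers and jar_3 below 0.05 N and (horizontal distance between jar_4_center and place_a below 0.012 m or horizontal distance between jar_4_center and place_b below 0.012 m or horizontal distance between jar_4_center and place_c below 0.012 m or horizontal distance between jar_4_center and place_d below 0.012 m) and horizontal distance between jar_4_center and end_stop between 0.05 and 0.1 m and height (world z) of jar_4_center between 0.056 and 0.066 m and contact force between the fingers and jar_4 below 0.05 N and distance of tube_rack from where it was at the start of the episode below 0.015 m); the robot touches nothing.
It fails at once if a jar is dropped (not held by the fingers and moving faster than 0.65 m/s, a fall of about 20 mm) ((linear speed of jar_1 above 0.65 m/s and contact force between the fingers and jar_1 below 0.02 N) or (linear speed of jar_2 above 0.65 m/s and contact force between the fingers and jar_2 below 0.02 N) or (linear speed of jar_3 above 0.65 m/s and contact force between the fingers and jar_3 below 0.02 N) or (linear speed of jar_4 above 0.65 m/s and contact force between the fingers and jar_4 below 0.02 N)).
It fails at once if a jar is tipped by more than 0.8 rad (angle between any of jar_1_center, jar_2_center, jar_3_center, jar_4_center's own z axis and vertical above 0.8 rad).
It fails at once if the tube rack is shifted by more than 15 mm (distance of tube_rack from where it was at the start of the episode above 0.015 m).
It also fails if it takes over 106 s, if anything falls off the work surface, if the arm or the gripper's body presses on something with over 40 N, if the wrist force passes 120 N, or if a joint passes its speed limit or range.

### The arm

A 7-joint arm with a two-finger parallel gripper is mounted at the origin on the work surface. World frame = base frame: x ahead of the robot, y to its left, z up, the work surface at z = 0. Lengths are in m, angles in rad, forces in N, time in s.
With the tool pointing down it reaches from about 0.425 to 0.875 m from the base axis. Payload 4.7 kg.
Tool frame: the origin (TCP) lies between the finger pads; the fingertips stand 17 mm ahead of it and the grasp point (between the pads) lies 2 mm behind it; z points along the fingers, y is the line along which they close (so a half turn about z gives the same grasp; the last joint's range is limited). The gripper opens to 87 mm and grips with 3 to 60 N. Pads are 19 mm wide; open, the fingers measure 117 mm over their backs; the gripper's body (75 mm by 190 mm) begins 51 mm behind the grasp point.
Start: joints at [-1.326, 0.321, -0.07, 1.45, 0.023, 1.371, -0.057], TCP at [0.149, 0.633, 0.24] pointing down, gripper open.
Joint ranges: [-2.86, 2.86], [-0.3, 2.09], [-1.38, 1.24], [0.06, 2.45], [-1.56, 4.7], [0.09, 2.05], [-2.69, 2.69]. Speed limits (rad/s): [2.57, 2.57, 3.14, 3.14, 3.14, 3.14, 3.14].

### API

Orientations are given as a rotation vector (axis times angle).
In Python, from rig import arm gives the robot as it stands. Calls block until the motion is done:
- arm.movep(position, orientation): joint-space move of the TCP to a pose.
- arm.movel(position, frame=None, vel=0.15, until_force=None): straight line of the TCP; frame=None keeps the orientation; vel is the mean speed in m/s. With until_force (N) it stops when the force on the tool has changed by that much, and returns True; else False.
- arm.move_joints(angles): joint-space move.
- arm.command_gripper(opening): finger opening in m; the grip force is fixed at half the most; returns when the fingers have stopped.
- arm.dwell(seconds).
- arm.inverse_kinematics(position, orientation): joint angles nearest the present ones, or None.
- arm.sense(): the state.
- arm.get_image(name): name is "side" or "top"; returns (picture, depth): 384x512x3 uint8, red, green, blue; 384x512 float32, m along the optical axis (not along the pixel's ray), 0 where there is no reading.
- arm.calibration(name): a dict with "vertical_fov" (degrees; the focal length in pixels is half the picture's height over the tangent of half this angle, whatever the lens; pixels are square), "cx", "cy" (the principal point, pixels), "distortion" ([k1, k2, p1, p2, k3] as OpenCV has them; the pictures are not rectified), "rvec" (rotation vector, rad) and "tvec" (3), from world to camera coordinates, as OpenCV has them. Camera axes: x right, y down, z forward; pixel columns grow to the right and rows downward; lengths in m; the calibration is good to about 2 mm. A picture is of the moment at which its call begins. calibration takes no time and is no camera call.
A pose or a line that the arm cannot do raises arm.MotionError and nothing moves.
- arm.job_done(): hands the job in; it is judged then, once.
The state is a dict: "time": time; "q": joint angles; "qd": joint speeds; "joint_efforts": joint torques, N m; "tcp_pos": TCP position; "tool_rot": TCP orientation; "wrist_force": force on the tool from outside, world axes, zero at the start; "moment": the same for the moment, N m; "grip_width": finger opening in m; "grip_force": force on a finger pad.
Only numpy, scipy, OpenCV 4.12 (cv2) and the standard library are available. Lean on these libraries where they do the work, as an engineer would, in place of code of your own. Each camera call takes 0.05 s, during which the arm holds its last target. There are 200 camera calls.

## Working session

There is one attempt and no reset: what is moved stays moved. The work goes in short steps, each a Python script; the robot and the scene stay as the last script left them, time stands still between calls to the robot, and variables do not carry over. Pictures are saved under pics/ and viewed, at most 14 in all, crops included, and the job is handed in when it is done.

```bash
ls; mkdir -p pics; python3 - <<'E'
from rig import arm
import cv2,numpy as np
for n in("top","side"):
    p,d=arm.get_image(n); cv2.imwrite(f"pics/{n}0.png",cv2.cvtColor(p,cv2.COLOR_RGB2BGR)); np.save(f"{n}0.npy",d)
    print(n,arm.calibration(n))
s=arm.sense();print(s['time'],s['tcp_pos'],s['tool_rot'],s['grip_width'])
E
```

```text
pics
top {'vertical_fov': 43.75544487675789, 'cx': 256.66224711909825, 'cy': 191.98739399209725, 'distortion': array([0.03030909, 0.        , 0.        , 0.        , 0.        ]), 'rvec': array([ 2.12276348, -2.16253656,  0.21271216]), 'tvec': array([-0.09668418,  0.54684199,  0.96645008])}
side {'vertical_fov': 56.40223747749947, 'cx': 258.26588963763595, 'cy': 197.13229886926956, 'distortion': array([-0.01626257,  0.        ,  0.        ,  0.        ,  0.        ]), 'rvec': array([ 0.93801891, -2.2748554 ,  1.30868592]), 'tvec': array([0.31918878, 0.29906974, 0.44454626])}
0.1 [0.14861411 0.63230701 0.23857207] [-3.61647425e-01 -3.12054595e+00  2.67916455e-03] 0.08690194892785454
```

View pics/top0.png

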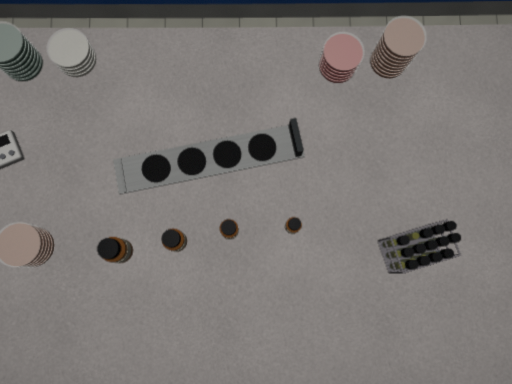

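View pics/side0.png

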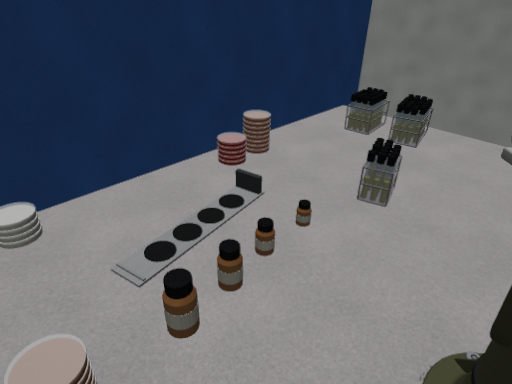

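The top picture shows the jars tallest to shortest with caps at about (109,249), (171,239), (229,228) and (294,225). The discs are at (156,168), (192,161), (227,154) and (262,147), and the end block is at (296,137), beside the last disc. The rack is at (420,245), clear of the row.

```bash
cat > h.py <<'E'
import cv2,numpy as np
from rig import arm
def cloud(n,d):
    c=arm.calibration(n);f=192/np.tan(np.radians(c['vertical_fov']/2))
    K=np.array([[f,0,c['cx']],[0,f,c['cy']],[0,0,1]])
    v,u=np.mgrid[:384,:512]
    xy=cv2.undistortPoints(np.stack([u,v],-1).reshape(-1,1,2).astype(float),K,c['distortion']).reshape(384,512,2)
    P=np.dstack([xy,np.ones((384,512))]); R=cv2.Rodrigues(c['rvec'])[0]
    C=-R.T@c['tvec']; return (P*d[...,None]-c['tvec'])@R, P@R, C
def onplane(D,C,z): return C+D*((z-C[2])/D[...,2:3])
def dark(img): return (img.max(2)<45)
def blob(n,img,d,seed,z,r=22):
    """cap/disc centre: dark pixels near seed, on plane z, min enclosing circle; plus depth check"""
    W,D,C=cloud(n,d); m=dark(img).astype(np.uint8)
    k,L=cv2.connectedComponents(m); u,v=seed
    s=(L==L[v,u])&(d>0)&(abs(W[...,2]-z)<.006); Q=onplane(D,C,z)[s][:,:2]
    (c,rad)=cv2.minEnclosingCircle(Q.astype(np.float32))
    return np.array(c),Q.mean(0),2*rad,np.median(W[s][:,2]),s.sum(),L[v,u]
E
python3 - <<'E'
from h import *
img=cv2.cvtColor(cv2.imread("pics/top0.png"),cv2.COLOR_BGR2RGB);d=np.load("top0.npy")
W,D,C=cloud("top",d); print("cam",C,"bench z",np.median(W[300:370,100:400,2]))
for n,s,z in [("j4",(109,249),.104),("j3",(171,239),.088),("j2",(229,228),.072),("j1",(294,225),.056),("d0",(156,168),.009),("d1",(192,161),.009),("d2",(227,154),.009),("d3",(262,147),.009),("stop",(294,124),.056)]:
    r=blob("top",img,d,s,z); print(n,*[np.round(x,4) for x in r])
# rack
s=(W[...,2]>.03)&(W[...,0]<.62)&(W[...,1]<-.15)
print("rack",W[s].min(0),W[s].max(0))
b=cv2.imread("pics/top0.png")[100:280,80:320]; cv2.imwrite("pics/crop.png",cv2.resize(b,None,fx=3.3,fy=3.3))
E
```

```text
cam [ 0.37099949 -0.07941842  1.0480753 ] bench z 0.0012591172760320723
j4 [0.4295 0.1851] [0.429  0.1852] 0.0417 0.1047 353 26
j3 [0.4471 0.0677] [0.4474 0.0675] 0.0356 0.0889 242 23
j2 [ 0.4684 -0.0467] [ 0.4684 -0.0467] 0.0295 0.0733 155 21
j1 [ 0.4748 -0.1829] [ 0.4748 -0.183 ] 0.0249 0.0574 104 20
d0 [0.6094 0.1141] [0.6095 0.1145] 0.0615 0.0104 590 18
d1 [0.6245 0.0357] [0.6243 0.0354] 0.0613 0.0107 573 17
d2 [ 0.6395 -0.0428] [ 0.6393 -0.0429] 0.0614 0.0107 567 16
d3 [ 0.6543 -0.1214] [ 0.6544 -0.1215] 0.0614 0.0107 558 15
stop [ 0.6204 -0.0303] [0.7402 0.1061] 1.024 0.0593 1989 0
rack [ 0.36985909 -0.50578659  0.03000908] [ 0.49352424 -0.16641372  0.14197021]
```

Sizes, heights and the 80 mm spacing all agree with the given values. I'll grip across the row and start with jar 4.

```bash
cat > g.py <<'E'
from h import *
from scipy.spatial.transform import Rotation as Ro
J={4:(.4295,.1851),3:(.4472,.0676),2:(.4684,-.0467),1:(.4748,-.1829)}
P={4:(.6544,-.1214),3:(.6394,-.0428),2:(.6244,.0356),1:(.6095,.1142)}
DIA={4:.052,3:.046,2:.040,1:.034}; GZ={4:.058,3:.045,2:.034,1:.027}  # grasp point above underside
a=np.arctan2(.1171,.9931) if 0 else np.arctan2(.0450,.2357) # row direction (.0449,-.2356) -> across = (.2356,.0449)
def rot(sg=1):
    c,s=sg*np.cos(a),sg*np.sin(a); return Ro.from_matrix(np.array([[-s,c,0],[c,s,0],[0,0,-1]]).T.reshape(3,3).T if 0 else np.column_stack([(-s,c,0),(c,s,0),(0,0,-1)])).as_rotvec()
RV=rot(1)
HI=.21
def go(n):
    g=GZ[n]-.002; x,y=J[n]; u,v=P[n]
    s=arm.sense(); p=s['tcp_pos']
    if p[2]<HI-.005: arm.movel([p[0],p[1],HI],vel=.2)
    arm.movep([x,y,HI],RV); arm.movel([x,y,g],vel=.15)
    w=arm.command_gripper(DIA[n]-.012); s=arm.sense(); print(n,"grip",s['grip_width'],s['grip_force'],s['tcp_pos'],s['time'])
    assert abs(s['grip_width']-DIA[n])<.005
    arm.movel([x,y,HI],vel=.12); s=arm.sense(); print("held",s['grip_width'],s['grip_force'])
    assert abs(s['grip_width']-DIA[n])<.005
    arm.movel([u,v,HI],vel=.18); arm.dwell(.2); arm.movel([u,v,g+.009+.006],vel=.12); arm.dwell(.3)
    hit=arm.movel([u,v,g+.009-.003],vel=.015,until_force=2.5); s=arm.sense(); print("touch",hit,s['tcp_pos']-[u,v,g+.009],s['wrist_force'])
    arm.command_gripper(DIA[n]+.010); arm.command_gripper(.087); arm.dwell(.2)
    arm.movel([u,v,.15],vel=.1); print("t",arm.sense()['time'])
E
sed -i 's/^a=.*/a=np.arctan2(.0450,.2357)  # across-row direction/; s/^    c,s=sg.*/    c,s=sg*np.cos(a),sg*np.sin(a); return Ro.from_matrix(np.column_stack([(-s,c,0),(c,s,0),(0,0,-1)])).as_rotvec()/' g.py
python3 - <<'E'
from g import *
for n in J:
    for Q in(J[n],P[n]): print(n,[None if (q:=arm.inverse_kinematics([*Q,z],RV)) is None else np.round(q,2) for z in(.21,GZ[n])])
go(4)
p,d=arm.get_image("side"); cv2.imwrite("pics/s4.png",cv2.cvtColor(p,cv2.COLOR_RGB2BGR))
E
```

```text
4 [array([-0.87, -0.07,  0.39,  1.94,  0.03,  1.27, -0.3 ]), array([-0.84,  0.11,  0.4 ,  2.1 , -0.06,  0.93, -0.22])]
4 [array([-0.43,  0.45,  0.79,  1.47, -0.32,  1.35,  0.56]), array([-0.52,  0.67,  0.92,  1.63, -0.57,  1.14,  0.73])]
3 [array([-0.64, -0.11,  0.41,  1.97,  0.04,  1.27, -0.06]), array([-0.78,  0.11,  0.6 ,  2.15, -0.08,  0.9 ,  0.05])]
3 [array([-0.59,  0.39,  0.81,  1.54, -0.29,  1.33,  0.43]), array([-0.61,  0.59,  0.83,  1.7 , -0.49,  1.07,  0.57])]
2 [array([-0.32, -0.06,  0.35,  1.93,  0.02,  1.26,  0.21]), array([-0.73,  0.2 ,  0.84,  2.13, -0.2 ,  0.89,  0.41])]
2 [array([-0.63,  0.32,  0.65,  1.58, -0.2 ,  1.31,  0.25]), array([-0.59,  0.5 ,  0.62,  1.74, -0.34,  1.  ,  0.34])]
1 [array([-0.13,  0.03,  0.46,  1.85, -0.01,  1.26,  0.52]), array([-0.64,  0.44,  1.12,  2.05, -0.49,  0.95,  0.93])]
1 [array([-0.68,  0.3 ,  0.55,  1.59, -0.16,  1.3 ,  0.08]), array([-0.63,  0.48,  0.5 ,  1.76, -0.27,  0.97,  0.16])]
4 grip 0.05137566112722397 29.99979979125783 [0.4297657  0.1851757  0.05613916] 3.8917
held 0.051441203996546225 29.999772480223328
touch True [ 4.93649723e-05 -9.43387130e-06  1.83113092e-04] [-0.74814361 -0.13247088  4.54360495]
t 12.325
```

View pics/s4.png

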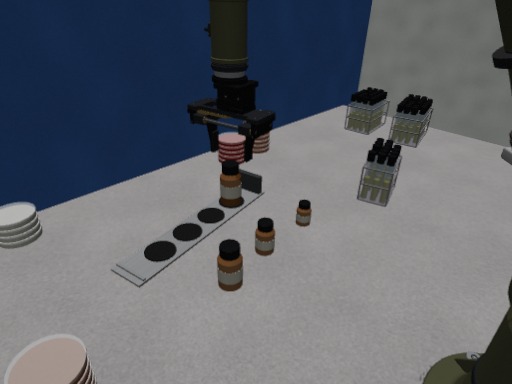

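Jar 4 is standing on the disc beside the end block at (231,185). The rest follow the same way.

```bash
python3 - <<'E'
from g import *
for n in(3,2,1): go(n)
p=arm.sense()['tcp_pos']; arm.movel([p[0],p[1],.24],vel=.2); arm.movep([.149,.633,.24],[-.3616,-3.1205,0])
p,d=arm.get_image("top"); cv2.imwrite("pics/t1.png",cv2.cvtColor(p,cv2.COLOR_RGB2BGR));np.save("t1.npy",d)
W,_,_=cloud("top",d)
for n in P:
    h=.113-.016*(4-n); s=(abs(W[...,2]-h-.0013)<.005)&(np.hypot(W[...,0]-P[n][0],W[...,1]-P[n][1])<.035)
    c,r=cv2.minEnclosingCircle(W[s][:,:2].astype(np.float32)); print(n,np.array(c)-P[n],2*r,s.sum())
q,_=arm.get_image("side"); cv2.imwrite("pics/s1.png",cv2.cvtColor(q,cv2.COLOR_RGB2BGR)); print(arm.sense()['time'])
E
```

```text
3 grip 0.044735710107397915 29.990508289301943 [0.44745628 0.06764107 0.04308914] 15.95
held 0.04489796679468988 29.99087593289005
touch True [4.74172984e-05 2.81981786e-06 1.27741090e-04] [-1.03892601  0.0958404   5.31288813]
t 23.95
2 grip 0.03908470628729534 29.999929923578748 [ 0.46847048 -0.04668826  0.03201402] 27.3
held 0.03909637495643841 29.99977591276547
touch True [4.28951657e-05 2.49293461e-06 4.86264147e-05] [-0.4744952   0.43575178  4.23199598]
t 35.4167
1 grip 0.03301708819696411 29.999987902119756 [ 0.47482245 -0.18289152  0.02497287] 39.2083
held 0.03294507911996977 29.99983851739671
touch True [ 3.79076381e-05  2.52164458e-05 -2.65451292e-09] [0.27506494 0.92304636 4.3859005 ]
t 48.4083
4 [-9.31710243e-05  2.67399236e-03] 0.04229012876749039 317
3 [0.00017357 0.00122661] 0.03754156082868576 244
2 [1.42055511e-05 1.07365721e-04] 0.03171961382031441 181
1 [ 0.00077855 -0.00161451] 0.027409140020608902 131
51.5667
```

View pics/s1.png

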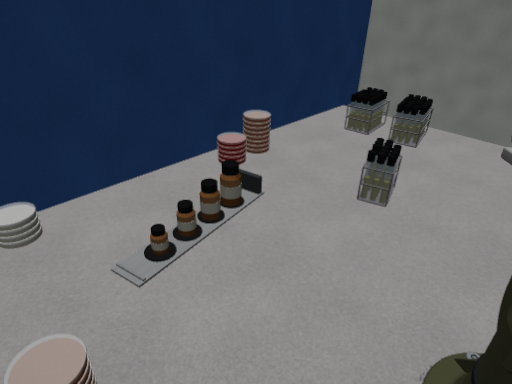

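All four jars stand upright on their discs in descending height from the end block, from (231,185) to (159,243). Each is within 3 mm of its disc's centre, and the rack has not moved.

```bash
python3 -c "
from rig import arm
print(arm.job_done())"
```

```text
the job is handed in; nothing more can be done
None
```

The job is handed in at about 52 s of the 106 s allowed: the four jars stand upright and released in height order, tallest by the end block, each measured within 3 mm of its disc's centre, and the rack was not touched; the hand-in returned no verdict.

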